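# Half-light check of a cast resin plate

## Robot

A 7-joint arm with a two-finger parallel gripper is mounted at the origin on a cart in front of the work surface, level with it; the furniture and walls round the work are solid. World frame = base frame: x ahead of the robot, y to its left, z up, the work surface at z = 0. Lengths are in m, angles in rad, forces in N, time in s.
With the tool pointing down it reaches from about 0.4 to 0.85 m from the base axis. Payload 10.4 kg.
Tool frame: the origin (TCP) lies at the centre of the arm's flange, where the gripper is bolted on; the fingertips stand 182 mm ahead of it and the grasp point (between the pads) lies r.grasp_offset ahead of it (r.grasp_offset is the distance from the TCP to the grasp point, in m); z points along the fingers, y is the line along which they close (so a half turn about z gives the same grasp; the last joint's range is limited). The gripper opens to 87 mm and grips with 3 to 60 N. Pads are 19 mm wide; open, the fingers measure 117 mm over their backs; the gripper's body (75 mm by 190 mm) begins 51 mm behind the grasp point.
Start: joints at [-1.125, 0.332, -0.065, 1.46, 0.022, 1.35, -0.088], TCP at [0.282, 0.558, 0.405] pointing down, gripper open.
Joint ranges: [-2.6, 2.6], [-0.5, 2.12], [-1.47, 1.34], [0.16, 2.42], [-1.27, 4.41], [0.06, 2.06], [-2.6, 2.6]. Speed limits (rad/s): [2.22, 2.22, 2.79, 2.79, 3.14, 3.14, 3.14].

## Interface

Orientations are given as a unit quaternion [x, y, z, w].
In Python, from bench import status, vision, job, spotter, r gives the robot as it stands. The module is installed in compiled form; this text tells all that it offers.
- The arm moves only by the tool play_rows, never from a script. Its argument "series" is a list of rows, each a list of 6 numbers: the shift along the tool's x, y, z each as a share of 150 mm, from -1 to 1, then the turn, a rotation vector about the tool's x, y, z each as a share of 30 degrees, from -1 to 1. In form: [[x, y, z, ax, ay, az], ...]. A call has 1 to 5 rows; each row is the pose to reach, as a shift and turn from the pose commanded when the call began, along the tool's axes at that moment; what a row does not reach only later rows make up. A row lasts 1/10 s, in which the tool goes at most 50 mm and 8.59 degrees, less where a joint would pass 70% of its speed; a pose out of reach is approached as far as the arm can. A call with a number of a shift or a turn outside -1 to 1 is refused whole. A call with a gripper value outside its range is refused whole. "fingers" is the opening, from -1 (shut) to 1 (fully open), set as the call begins (left out, the last holds). The fingers move at their own pace and stop on an object; "squeeze" is the grip in N (left out, the last holds). Time passes only in rows, so rows that repeat a pose let the fingers close. It gives the time, the measured TCP pose, the force, the opening and the grip force at its end, in the units of the state.
- status.read_state(): the state, without advancing time (a new reading comes with each control period).
- vision.camera(name): name is "side" or "top" or "wrist"; returns the picture (400x640x3 uint8, blue, green, red); there is no depth.
- vision.calibration(name): a dict with "fx", "fy", "cx", "cy" (pixels), "rvec" (rotation vector, rad) and "tvec" (3), from world to camera coordinates, as OpenCV has them; the wrist camera has in their place "T_tool_cam" (4x4, takes a point from camera to tool coordinates, whose origin is the TCP and whose axes are the flange's). Camera axes: x right, y down, z forward; pixel columns grow to the right and rows downward; lengths in m; the calibration is good to about 2 mm. A picture is of the moment at which its call begins: read the wrist's pose just before it. calibration takes no time and is no camera call.
- job.close_job(): hands the job in; it is judged then, once.
Trained networks look in the newest picture that a camera, given by its name, has taken for a name from the list of things; names that differ only in an ending like _2 or _b are one class to them, and where a whole thing is asked for, a point or a joint stands for the part that bears it (a point fixed in the world has none). Each returns a list of dicts, best first, with "conf" (0 to 1); they miss things now and then, are a little off and sometimes report something else, mostly with a low value. They report only what shows in the picture. A call takes as long as a camera call.
- spotter.boxes_of(camera, name): "point" ([x, y, z] in m, in world coordinates, good to about 4 mm: the middle of the surface that is visible of it).
- spotter.regions_of(camera, name): "pixels" (400x640 bool, what is visible of it).
The state is a dict: "time": time; "joint_positions": joint angles; "joint_vel": joint speeds; "joint_torque": joint torques, N m; "ee_pos": TCP position; "eef_rot": TCP orientation; "ft_force": force on the tool from outside, world axes, zero at the start; "torque": the same for the moment, N m; "width": finger opening in m; "grip_force": force on a finger pad.
Only numpy, scipy, OpenCV 4.12 (cv2) and the standard library are available. Lean on these libraries where they do the work, as an engineer would, in place of code of your own. Each camera call takes 0.05 s, during which the arm holds its last target. There are 200 camera calls.

## Task

Check the cast resin plate for bubbles: take it off the sloped rest and stand it upright on its short thin edge on the light box's stage, between the two engraved lines, centred on the shuttered window and facing it, and let go while the shutter is still shut. Then slide the sprung shutter to half open, so that its edge crosses the middle of the window, and finish still holding it there, with the plate standing; leave the other things on the bench where they are.

Things in the scene. Friction and masses are not known exactly. Their poses are not given: they have to be found in the camera images.
- light_box: fixed inspection light box, origin on the worktop below the housing's middle, z up, +x from its front (robot side) to its back, +y to the left as the robot sees it. Grey housing 100 (x) x 220 (y) x 120 mm high, front face at x = -50 mm; rails and shutter reach to x = -66 mm. A dark base slab 12 mm thick, 230 mm wide, reaches forward as the stage to x = -180 mm.
- stand_place (a point): point on the top of the stage (12 mm above the worktop), where the middle of the plate's lower edge belongs: centred on the window and midway between two engraved lines that run along y, 36 mm apart and 90 mm long. In the light box's frame x = -130, y = -45 mm; same axes.
- window (a point): centre of the box's lit window, 54 wide x 56 mm high, in the front face behind the shutter, 60 mm above the worktop, 45 mm to the right (-y) of the box's middle. Same axes as the light box.
- cast_plate: loose honey-coloured cast resin plate 18 x 60 x 100 mm, about 125 g. Origin at its centre; x through the thickness (18), y across the width (60), z along the length (100), up when it stands on its short edge; either face may face the window. It starts leaning on the sloped rest, z tilted 35 degrees from vertical towards the rest's +x, its lower short edge against the rest's lip.
- sloped_rest: fixed dark wooden rest, foot 110 x 46 mm, origin on the worktop under it; its slope faces its own -x, 35 degrees off vertical, with a lip at the foot. The slope is 44 mm wide and backs only the plate's lower 58 mm: the plate's upper 42 mm stand free behind and in front. The plate's centre is 70 mm above the worktop. It stands left or right of the light box.
- shutter (a joint): travel of the 60 mm wide shutter blade along the light box's +y, in m: 0 shut, 0.030 half, 0.060 fully open at its stop. A spring pushes it shut: about 3 N at 0, 7.5 N at half, 12 N fully open; it snaps shut if let go. A pointer on the shutter runs along three lines on the roof: shut, half (the long one), fully open.
- shutter_knob (a point): on the axis of the shutter's upright black knob, 18 mm in diameter, at the height to grip, 163 mm above the worktop. Its straight part stands 133 to 171 mm above the worktop, its top at 175 mm; it moves with the shutter along +y. The box's roof is at 120 mm, the spring barrel on it, on the knob's +y side, reaches up to 139 mm: keep the fingertips above 141 mm.
- resin_cup: loose small white tapered cup 56 mm wide, 47 mm high, standing on the other side of the light box from the rest; a bystander
- tape_roll: loose roll of masking tape 104 mm wide, 25 mm high, lying flat; a bystander
- wax_tin: loose round flat tin 69 mm wide, 26 mm high; a bystander
- beaker: loose metal beaker 50 mm wide, 77 mm high; a bystander
- marker: loose marker pen, 135 mm long, 17 mm thick, lying; a bystander
- screwdriver: loose screwdriver with a yellow handle, 190 mm long, 27 mm thick, lying; a bystander

How it is judged:
On the way:
1. the plate stands upright on its short edge between the lines before the window, let go, the shutter still shut (angle between cast_plate's own z axis and vertical below 0.08 rad and x of cast_plate in the frame of stand_place between -0.018 and 0.018 m and y of cast_plate in the frame of stand_place between -0.018 and 0.018 m and z of cast_plate in the frame of stand_place between 0.046 and 0.054 m and angle between the x axis of cast_plate and the x axis of light_box, either way round below 0.2 rad and contact force between each of the arm, the fingers and cast_plate below 0.1 N and linear speed of cast_plate below 0.03 m/s and value of joint shutter below 0.004 m), for 0.3 s.
At the end, for the whole second after the job is handed in: The fingers hold the shutter at rest at half travel (30 mm, within 5 mm) with over 2 N; the plate stands free and still on its short edge on the stage, upright within 0.08 rad, centre within 18 mm of the stand place both ways, facing the window within 0.2 rad, clear of arm and shutter (value of joint shutter between 0.025 and 0.035 m and velocity of joint shutter between -0.01 and 0.01 m/s and contact force between the fingers and shutter above 2 N and contact force between cast_plate and shutter below 0.1 N and contact force between each of the arm, the fingers and cast_plate below 0.1 N and angle between cast_plate's own z axis and vertical below 0.08 rad and x of cast_plate in the frame of stand_place between -0.018 and 0.018 m and y of cast_plate in the frame of stand_place between -0.018 and 0.018 m and z of cast_plate in the frame of stand_place between 0.046 and 0.054 m and angle between the x axis of cast_plate and the x axis of light_box, either way round below 0.2 rad and linear speed of cast_plate below 0.03 m/s); the arm keeps its last pose, push and grip.
It fails at once if a bystander (cup, tape roll, tin, beaker, marker or screwdriver) is pushed more than 25 mm from its place (distance of any of resin_cup, tape_roll, wax_tin, beaker, marker, screwdriver from where it was at the start of the episode above 0.025 m).
It also fails if it takes over 45 s, if anything falls off the work surface, if the arm or the gripper's body presses on something with over 40 N, if the wrist force passes 120 N, or if a joint passes its speed limit or range.

## Working session

There is one attempt and no reset: what is moved stays moved. The work goes in short steps, Python scripts to look and compute and a tool call to move; the robot and the scene stay as the last step left them, time stands still between calls to the robot, and variables do not carry over. Pictures are saved under pics/ and viewed, at most 10 in all, crops included, and the job is handed in when it is done.

Besides the shell and the picture viewer there is one more tool, called as name([rows], argument=value, ...), one row to a line, values as JSON. play_rows: Moves the arm, as the interface text tells. Shift numbers are shares of 150 mm and turn numbers shares of 30 degrees, none past 1 either way. Its arguments: {"type":"object","properties":{"series":{"type":"array","items":{"type":"array","items":{"type":"number"}}},"fingers":{"type":"number"},"squeeze":{"type":"number"}},"required":["series"]}

```bash
mkdir -p pics
cat > h.py <<'E'
import numpy as np, cv2
from scipy.spatial.transform import Rotation as R
from bench import status, vision, job, spotter, r
E
python3 - <<'E'
from h import *
s=status.read_state(); print(s, r.grasp_offset)
a=[]
for c in ["top","side"]:
    cv2.imwrite(f"pics/{c}0.png",vision.camera(c))
    for n in ["light_box","cast_plate","sloped_rest","shutter_knob","resin_cup","tape_roll","wax_tin","beaker","marker","screwdriver"]:
        b=spotter.boxes_of(c,n); print(c,n,[(np.round(x["point"],3).tolist(),round(x["conf"],2)) for x in b[:2]])
    k=vision.calibration(c); print(k)
E
```

```text
{'time': 0.0, 'joint_positions': array([-1.12461699,  0.33285339, -0.06474096,  1.46090753,  0.021614  ,
        1.34989947, -0.08846964]), 'joint_vel': array([ 1.26136257e-04,  3.29675034e-04, -2.16565930e-03,  4.38771546e-04,
        1.73687180e-03, -9.66815824e-04, -9.95361777e-05]), 'joint_torque': array([ 8.95584321e-05, -6.23259258e+01,  2.47710018e-02, -3.89899457e+01,
       -6.13438594e-02,  3.96535336e-02,  1.10538006e-04]), 'ee_pos': array([0.28229452, 0.55747751, 0.40398155]), 'eef_rot': array([ 2.32204382e-01,  9.72666775e-01, -6.73571772e-04, -1.28328714e-04]), 'ft_force': array([-0.37430717, -0.83226218,  0.26450987]), 'torque': array([-0.02081198, -0.02099522,  0.00496254]), 'grip_force': 0.0, 'width': 0.08670627883470042} 0.1635
top light_box [([0.61, 0.04, 0.028], 0.88)]
top cast_plate [([0.498, 0.232, 0.081], 0.81)]
top sloped_rest [([0.496, 0.19, 0.01], 0.51)]
top shutter_knob [([0.612, 0.002, 0.123], 0.46)]
top resin_cup [([0.521, -0.248, 0.011], 0.65)]
top tape_roll [([0.666, 0.277, 0.026], 0.86)]
top wax_tin [([0.397, 0.156, 0.028], 0.77), ([0.495, 0.232, 0.081
[... 403 characters left out ...]
 [([0.628, 0.088, 0.046], 0.58)]
side cast_plate [([0.501, 0.256, 0.11], 0.59)]
side sloped_rest [([0.494, 0.252, 0.004], 0.8)]
side shutter_knob [([0.616, -0.002, 0.131], 0.75), ([0.491, 0.251, 0.003], 0.26)]
side resin_cup [([0.522, -0.235, 0.026], 0.72), ([0.616, 0.001, 0.131], 0.53)]
side tape_roll [([0.658, 0.276, 0.024], 0.93)]
side wax_tin [([0.404, 0.163, 0.026], 0.58)]
side beaker [([0.662, -0.235, 0.053], 0.76)]
side marker []
side screwdriver [([0.389, 0.05, 0.021], 0.72)]
{'fx': 369.08446274614624, 'fy': 369.08446274614624, 'cx': 326.5273674608934, 'cy': 193.8959475618875, 'rvec': array([ 0.08533019, -2.83749081,  1.23575226]), 'tvec': array([0.54858456, 0.09230921, 0.89474127])}
```

View pics/top0.png

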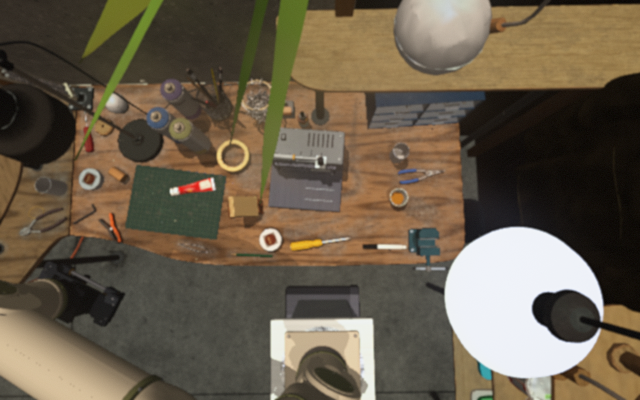

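View pics/side0.png

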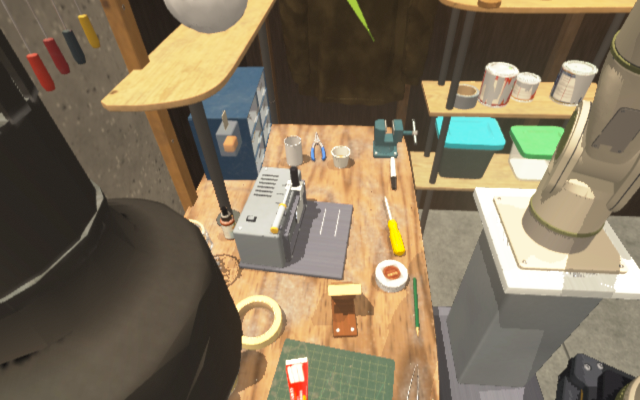

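The top view shows the plate at (243,206), the stage lines at about (320,186–203) and the box at (310,150). The side view shows the rest at (345,310). I need zooms to see which way the plate leans.

Run:
```python
from h import *
t=cv2.imread("pics/top0.png");s=cv2.imread("pics/side0.png")
f=lambda im,x0,y0,w,h,k:cv2.resize(im[y0:y0+h,x0:x0+w],None,fx=k,fy=k,interpolation=cv2.INTER_CUBIC)
a=f(t,220,120,130,96,6); a=cv2.resize(a,(400,300))
p=f(t,222,188,50,38,8)[:300,:400]
q=f(s,310,265,67,50,6);q=f(s,310,270,80,75,4)
b=f(s,230,160,133,120,3)
L=np.vstack([np.hstack([a,p]),np.hstack([cv2.resize(q,(400,300)),cv2.resize(b,(400,300))])])
cv2.imwrite("pics/z.png",L)
```

```text
(no output)
```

View pics/z.png

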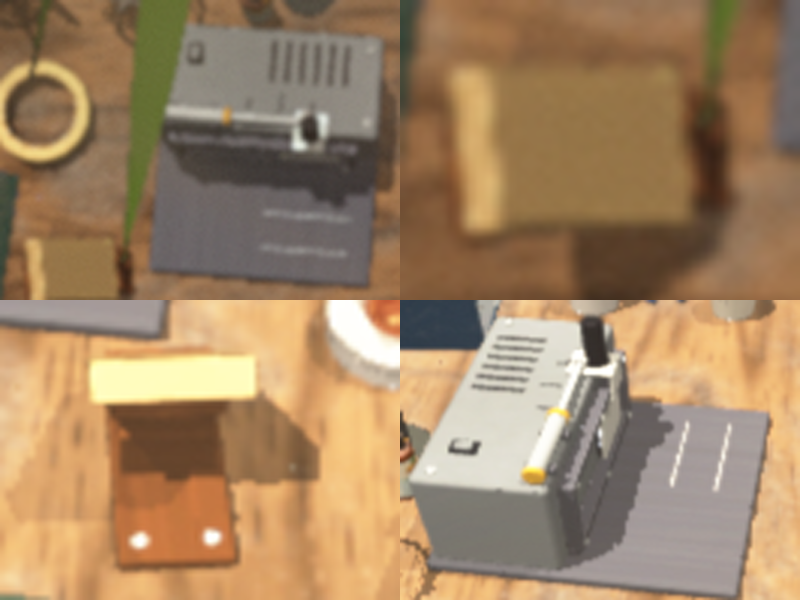

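The plate's top leans to +y (light edge at left of the top zoom), with the lip at its −y end. The stage lines run roughly (305,188)–(334,190) and (304.5,199)–(333,201) in the top image. I'll grip it across its 60 mm width.

```bash
cat >> h.py <<'E'
def ray(c,uv,z):
    """pixels -> world points at height z, fixed camera or (K dict with T: world<-cam)"""
    if isinstance(c,str):
        k=vision.calibration(c); Rm=R.from_rotvec(k["rvec"]).as_matrix(); o=-Rm.T@k["tvec"]; Rc=Rm.T
    else: k,T=c; o=T[:3,3]; Rc=T[:3,:3]
    out=[]
    for (u,v) in uv:
        d=Rc@np.array([(u-k["cx"])/k["fx"],(v-k["cy"])/k["fy"],1]); out.append(o+d*(z-o[2])/d[2])
    return np.array(out)
def wristcam():
    s=status.read_state(); T=np.eye(4); T[:3,:3]=R.from_quat(s["eef_rot"]).as_matrix(); T[:3,3]=s["ee_pos"]
    k=vision.calibration("wrist"); return k,T@k["T_tool_cam"]
def toolrot(z,y):
    z=np.array(z,float);z/=np.linalg.norm(z);y=np.array(y,float);y-=z*(y@z);y/=np.linalg.norm(y)
    return R.from_matrix(np.c_[np.cross(y,z),y,z])
def plan(p,Q):
    """target TCP p, rotation Q -> total row (shares), from measured pose"""
    s=status.read_state(); q=R.from_quat(s["eef_rot"])
    d=q.inv().apply(np.array(p)-s["ee_pos"])/.15; w=(q.inv()*Q).as_rotvec()/np.deg2rad(30)
    print("shift",np.round(d,3),"turn",np.round(w,3),"t",s["time"])
E
python3 - <<'E'
from h import *
print(vision.calibration("wrist"))
A=ray("top",[(305.5,187.8),(334.4,190.1),(304.5,199),(333,201.3)],.012); print(A,A.mean(0))
d=A[0]-A[1]+A[2]-A[3]; print("box yaw",np.rad2deg(np.arctan2(d[1],d[0])-np.pi/2))
plan([0.40,0.15,0.42],toolrot([0,0,-1],[1,0,0]))
E
```

```text
{'fx': 286.0313537282025, 'fy': 286.0313537282025, 'cx': 317.55971504234407, 'cy': 198.58035465974768, 'T_tool_cam': array([[ 3.36109212e-04, -9.64789196e-01, -2.63024132e-01,
         7.18692503e-02],
       [ 9.99999739e-01,  4.92540578e-04, -5.28805864e-04,
         4.86603182e-04],
       [ 6.39736243e-04, -2.63023886e-01,  9.64789110e-01,
         2.12086784e-02],
       [ 0.00000000e+00,  0.00000000e+00,  0.00000000e+00,
         1.00000000e+00]])}
[[ 0.5606586   0.04407835  0.012     ]
 [ 0.55187235 -0.04832844  0.012     ]
 [ 0.52462026  0.04761239  0.012     ]
 [ 0.51592869 -0.04322775  0.012     ]] [5.38269975e-01 3.36366862e-05 1.20000000e-02]
box yaw -5.448304478332832
shift [-1.927 -2.07  -0.102] turn [ 0.    -0.     2.105] t 1.1
```

play_rows([
  [-1,-1,-0.1,0,0,1],
  [-1,-1,-0.1,0,0,1],
  [-1,-1,-0.1,0,0,1],
  [-1,-1,-0.1,0,0,1],
  [-1,-1,-0.1,0,0,1],
], fingers=1)

```text
time: 1.6
ee_pos: [0.3508, 0.3511, 0.4207]
eef_rot: [0.48, 0.877, 0.0, 0.001]
ft_force: [0.4, 0.3, 0.7]
width: 0.0872
grip_force: 0.0
```

Run:
```python
from h import *
plan([0.40,0.15,0.42],toolrot([0,0,-1],[1,0,0]))
```

```text
shift [-1.306 -0.447  0.005] turn [0.003 0.    1.088] t 1.6
```

play_rows([
  [-0.3,-0.1,0,0,0,0.25],
  [-0.6,-0.2,0,0,0,0.5],
  [-0.9,-0.35,0,0,0,0.75],
  [-1,-0.45,0,0,0,1],
  [-1,-0.45,0,0,0,1],
])

```text
time: 2.1
ee_pos: [0.3741, 0.1909, 0.4202]
eef_rot: [0.69, 0.724, 0.0, -0.0]
ft_force: [-0.1, 0.3, -0.3]
width: 0.0869
grip_force: 0.0
```

Run:
```python
from h import *
import pickle
c=wristcam(); im=vision.camera("wrist"); cv2.imwrite("pics/w1.png",im); pickle.dump(c,open("w1.pkl","wb"))
for n in ["cast_plate","light_box","shutter_knob","sloped_rest"]:
    print(n,[(np.round(x["point"],3).tolist(),round(x["conf"],2)) for x in spotter.boxes_of("wrist",n)[:2]])
    g=spotter.regions_of("wrist",n)
    if g: cv2.imwrite(f"w1_{n}.png",g[0]["pixels"].astype(np.uint8)*255)
s=status.read_state(); print(s["ee_pos"],s["eef_rot"],s["time"])
```

```text
cast_plate [([0.491, 0.241, 0.102], 0.75)]
light_box [([0.567, 0.142, 0.015], 0.93), ([0.674, 0.278, 0.026], 0.41)]
shutter_knob []
sloped_rest [([0.49, 0.269, 0.013], 0.66)]
[0.37385435 0.19413298 0.41958665] [ 6.86914603e-01  7.26738120e-01 -1.80239032e-04  2.32494333e-05] 2.55
```

View pics/w1.png

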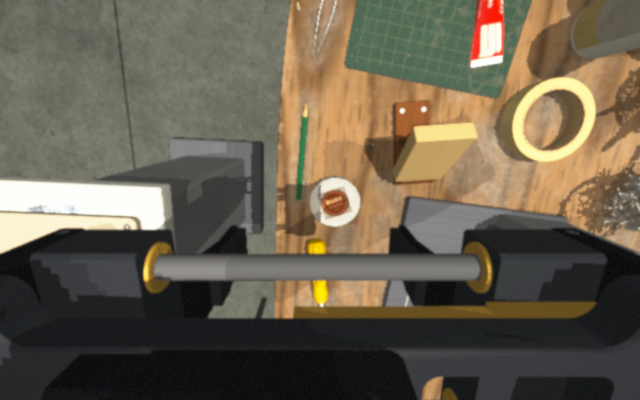

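The plate shows complete at about (395–476, 123–182) in the wrist view, and the stage mostly sits behind the gripper. I'll fit the plate pose by silhouette over all cameras, and refine the stage lines in the top picture.

```bash
cat > fit.py <<'E'
from h import *
import pickle
from scipy.optimize import minimize
V=[]
k,T=pickle.load(open("w1.pkl","rb")); V.append(("w",k,np.linalg.inv(T),cv2.imread("w1_cast_plate.png",0)>0))
for c in ["top","side"]:
    im=vision.camera(c); cv2.imwrite(f"pics/{c}1.png",im); g=spotter.regions_of(c,"cast_plate"); k=vision.calibration(c); M=np.eye(4);M[:3,:3]=R.from_rotvec(k["rvec"]).as_matrix();M[:3,3]=k["tvec"]
    print(c,g and g[0]["conf"]); 
    if g: V.append((c,k,M,g[0]["pixels"]))
pickle.dump(V,open("V.pkl","wb"))
C=np.array([[a,b,c] for a in(-.009,.009) for b in(-.03,.03) for c in(-.05,.05)])
def sil(P,k,M):
    q=P@M[:3,:3].T+M[:3,3]; uv=q[:,:2]/q[:,2:]*k["fx"]+[k["cx"],k["cy"]]
    m=np.zeros((400,640),np.uint8); h=cv2.convexHull(uv.astype(np.float32))
    cv2.fillConvexPoly(m,np.round(h*16).astype(np.int32),1,shift=4); return m>0
def cost(v,Vs,full=False):
    Rm=R.from_euler("ZY",[v[2],np.deg2rad(35)]); P=Rm.apply(C)+[v[0],v[1],.07]
    I=[]
    for n,k,M,m in Vs:
        s=sil(P,k,M); I.append((s&m).sum()/(s|m).sum())
    return I if full else -sum(I)
def go(Vs):
    best=None
    for y0 in (80,90,100):
        o=minimize(cost,[.495,.23,np.deg2rad(y0)],args=(Vs,),method="Nelder-Mead",options=dict(initial_simplex=[[.495,.23,np.deg2rad(y0)],[.505,.23,np.deg2rad(y0)],[.495,.24,np.deg2rad(y0)],[.495,.23,np.deg2rad(y0+8)]],xatol=1e-4))
        if best is None or o.fun<best.fun: best=o
    v=best.x; print([x[0] for x in Vs],np.round(v[:2],4),np.rad2deg(v[2]),np.round(cost(v,Vs,True),3))
go(V)
for x in V: go([x])
E
python3 fit.py
```

```text
top 0.7
side 0.63
['w', 'top', 'side'] [0.4995 0.2303] 93.16041889689326 [0.914 0.679 0.894]
['w'] [0.4995 0.2301] 99.05762565199116 [0.951]
['top'] [0.4987 0.2316] 93.96484816431364 [0.694]
['side'] [0.4995 0.2299] 93.28121060631318 [0.892]
```

```bash
cat > ov.py <<'E'
from h import *
import pickle
V=pickle.load(open("V.pkl","rb"))
C=np.array([[a,b,c] for a in(-.009,.009) for b in(-.03,.03) for c in(-.05,.05)])
E=[(i,j) for i in range(8) for j in range(i) if bin(i^j).count("1")==1]
out=[]
for f,(n,k,M,m),(x0,y0) in [("w1",V[0],(375,85)),("top1",V[1],(205,170)),("side1",V[2],(300,260))]:
    im=cv2.imread(f"pics/{f}.png"); row=[]
    for yaw in (93,99):
        b=cv2.resize(im[y0:y0+100,x0:x0+120] if f=="w1" else im[y0:y0+67,x0:x0+80],(400,266) if 0 else (360,300) if f=="w1" else (360,150*2))
        s=(360/120,3.0) if f=="w1" else (4.5,300/67)
        P=R.from_euler("ZY",[np.deg2rad(yaw),np.deg2rad(35)]).apply(C)+[.4995,.2302,.07]
        q=P@M[:3,:3].T+M[:3,3]; uv=(q[:,:2]/q[:,2:]*k["fx"]+[k["cx"]-x0,k["cy"]-y0])*s
        for i,j in E: cv2.line(b,tuple(map(int,uv[i])),tuple(map(int,uv[j])),(0,0,255) ,1)
        row.append(b)
    out.append(np.vstack(row))
a=np.hstack(out); cv2.imwrite("pics/ov.png",cv2.resize(a,(800,450)))
E
python3 ov.py
```

```text
(no output)
```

View pics/ov.png

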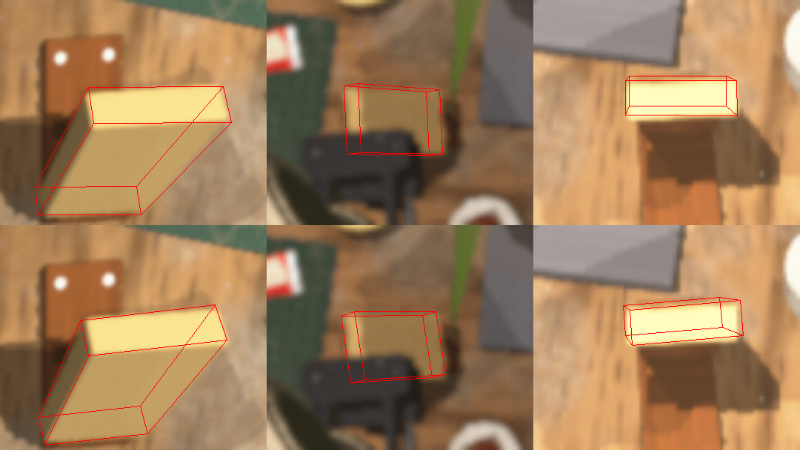

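The overlay shows yaw ≈93° fitting in all three views, with centre (0.4995, 0.230, 0.07). Next is the pre-grasp.

```bash
cat >> h.py <<'E'
PC=np.array([.4995,.2302,.07]); PR=R.from_euler("ZY",[np.deg2rad(93),np.deg2rad(35)])
GZ=PR.apply([0,0,1]); GQ=toolrot(-GZ,-PR.apply([0,1,0]))
def grasp(back): return PC+GZ*(.025+.1635+back)
E
python3 - <<'E'
from h import *
plan(grasp(.10),GQ); plan(grasp(0),GQ)
E
```

```text
shift [1.301 0.853 0.756] turn [ 1.000e-03 -1.167e+00  5.000e-03] t 2.75
shift [0.918 0.852 1.302] turn [ 1.000e-03 -1.167e+00  5.000e-03] t 2.75
```

play_rows([
  [0.3,0.2,0,0,-0.25,0],
  [0.6,0.4,0.1,0,-0.5,0],
  [0.8,0.65,0.3,0,-0.75,0],
  [1,0.85,0.5,0,-1,0],
  [1,0.85,0.5,0,-1,0],
])

```text
time: 3.25
ee_pos: [0.493, 0.3541, 0.3374]
eef_rot: [0.661, 0.703, -0.183, 0.19]
ft_force: [-2.7, -0.1, -1.2]
width: 0.0873
grip_force: 0.0
```

Run:
```python
from h import *
plan(grasp(.10),GQ); plan(grasp(0),GQ)
```

```text
shift [0.343 0.004 0.038] turn [-0.004 -0.147  0.018] t 3.25
shift [0.292 0.005 0.703] turn [-0.004 -0.147  0.018] t 3.25
```

play_rows([
  [0.3,0,0.03,0,-0.15,0],
  [0.33,0,0.03,0,-0.15,0],
  [0.33,0,0.03,0,-0.15,0],
])

```text
time: 3.55
ee_pos: [0.49, 0.3922, 0.3141]
eef_rot: [0.655, 0.694, -0.205, 0.215]
ft_force: [0.0, -0.1, 0.8]
width: 0.0868
grip_force: 0.0
```

Run:
```python
from h import *
import pickle
plan(grasp(.10),GQ); plan(grasp(0),GQ)
k,T=wristcam(); im=vision.camera("wrist"); M=np.linalg.inv(T)
C=np.array([[a,b,c] for a in(-.009,.009) for b in(-.03,.03) for c in(-.05,.05)])
q=(PR.apply(C)+PC)@M[:3,:3].T+M[:3,3]; uv=q[:,:2]/q[:,2:]*k["fx"]+[k["cx"],k["cy"]]
for i in range(8):
  for j in range(i):
    if bin(i^j).count("1")==1: cv2.line(im,tuple(map(int,uv[i])),tuple(map(int,uv[j])),(0,0,255),1)
cv2.imwrite("pics/w2.png",im)
```

```text
shift [0.047 0.007 0.031] turn [ 0.001 -0.014  0.01 ] t 3.55
shift [0.042 0.006 0.697] turn [ 0.001 -0.014  0.01 ] t 3.55
```

View pics/w2.png

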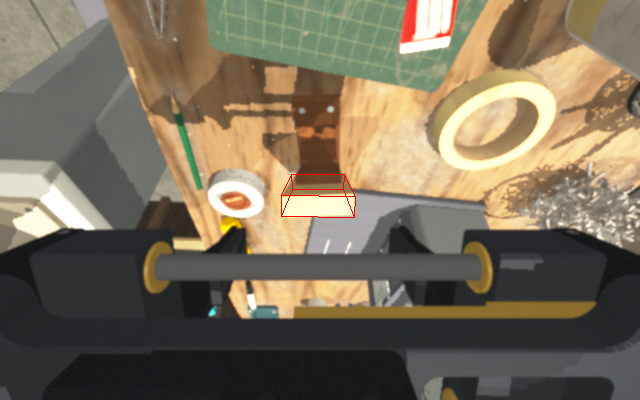

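The overlay coincides with the plate at (281–355, 174–217), midway between the fingers. I'll advance and close.

play_rows([
  [0.04,0,0.25,0,0,0],
  [0.04,0,0.5,0,0,0],
  [0.04,0,0.7,0,0,0],
  [0.04,0,0.7,0,0,0],
  [0.04,0,0.7,0,0,0],
])

```text
time: 4.1
ee_pos: [0.4944, 0.3358, 0.2281]
eef_rot: [0.657, 0.693, -0.203, 0.215]
ft_force: [-0.5, 1.0, 0.7]
width: 0.087
grip_force: 0.0
```

play_rows([
  [0,0,0,0,0,0],
  [0,0,0,0,0,0],
  [0,0,0,0,0,0],
  [0,0,0,0,0,0],
  [0,0,0,0,0,0],
], fingers=-1, squeeze=25)

```text
time: 4.6
ee_pos: [0.4939, 0.3367, 0.2266]
eef_rot: [0.657, 0.694, -0.203, 0.215]
ft_force: [1.0, 1.2, 2.4]
width: 0.0608
grip_force: 24.8
```

Run:
```python
from h import *
plan(grasp(0),GQ); s=status.read_state(); print(s["width"],s["grip_force"],s["ft_force"])
```

```text
shift [0.016 0.    0.007] turn [ 0.005 -0.018  0.004] t 4.6
0.06082804078210571 24.832078027404627 [1.00193908 1.16889845 2.44280944]
```

Gripped. Lift straight up while refining the stage lines from the first top picture.

play_rows([
  [-0.12,0,-0.18,0,0,0],
  [-0.25,0,-0.36,0,0,0],
  [-0.38,0,-0.54,0,0,0],
  [-0.5,0,-0.72,0,0,0],
  [-0.5,0,-0.72,0,0,0],
])

```text
time: 5.1
ee_pos: [0.4945, 0.3361, 0.3622]
eef_rot: [0.658, 0.693, -0.201, 0.216]
ft_force: [-0.5, -0.1, -0.9]
width: 0.0604
grip_force: 24.8
```

```bash
cat > lines.py <<'E'
from h import *
g=cv2.cvtColor(cv2.imread("pics/top0.png"),cv2.COLOR_BGR2GRAY).astype(float)
# white top-hat on the stage area, sub-pixel line centroid per column
for lo,hi in ((184,194),(195,205)):
    p=[]
    for u in range(298,342):
        c=g[lo:hi,u]; w=np.clip(c-np.median(c)-6,0,None)
        if w.sum()>15: p.append((u,lo+(w*np.arange(hi-lo)).sum()/w.sum(),w.sum()))
    p=np.array(p); print(p[0],p[-1],len(p)); P=ray("top",p[:,:2],.012)
    f=np.polyfit(P[:,1],P[:,0],1); print("slope dx/dy",f, "ends",P[0,:2],P[-1,:2])
    print(np.round(p[:6,2]),np.round(p[-6:,2]))
s=status.read_state(); print(s["ee_pos"],s["width"])
E
python3 lines.py
```

```text
[306.         187.71794872  39.        ] [333.      189.59375  16.     ] 28
slope dx/dy [0.09431068 0.55729051] ends [0.56090022 0.04247374] [ 0.55357121 -0.04387976]
[39. 47. 40. 36. 32. 22.] [35. 34. 49. 40. 30. 16.]
[305.         198.70212766  23.5       ] [332.   200.65  20.  ] 28
slope dx/dy [0.09410067 0.52107261] ends [0.52555385 0.04600654] [ 0.51805816 -0.04007554]
[24. 39. 36. 30. 30. 36.] [36. 40. 32. 47. 47. 20.]
[0.49449022 0.33605101 0.36224668] 0.06038918000294004
```

```bash
cat >> h.py <<'E'
ST=np.array([.5393,.0011,.012]); YB=np.array([.0938,.9956,0]); XB=np.array([.9956,-.0938,0])
PQ=toolrot([0,0,-1],YB); OFF=np.array([.0024,0,.1895])
def place(h): return ST+[0,0,.05+h]-PQ.apply(OFF)
def inter(p,Q,n):
    """sequence of n equal fractions, in tool frame of now"""
    s=status.read_state(); q=R.from_quat(s["eef_rot"]); d=q.inv().apply(np.array(p)-s["ee_pos"])/.15; w=(q.inv()*Q).as_rotvec()/np.deg2rad(30)
    for i in range(1,n+1): print(np.round(np.r_[d,w]*i/n,2).tolist())
E
python3 - <<'E'
from h import *
print(place(0)); inter(place(.08),PQ,4)
E
```

```text
[0.54168942 0.00087488 0.2515    ]
[-0.44, 0.05, 0.36, -0.2, 0.24, -0.66]
[-0.87, 0.1, 0.72, -0.4, 0.47, -1.32]
[-1.31, 0.14, 1.08, -0.6, 0.71, -1.97]
[-1.74, 0.19, 1.44, -0.8, 0.95, -2.63]
```

play_rows([
  [-0.12,0.02,0.08,-0.08,0.09,-0.25],
  [-0.25,0.03,0.18,-0.15,0.18,-0.5],
  [-0.38,0.05,0.28,-0.22,0.27,-0.75],
  [-0.5,0.06,0.38,-0.3,0.36,-1],
  [-0.5,0.06,0.38,-0.3,0.36,-1],
])

```text
time: 5.6
ee_pos: [0.5087, 0.238, 0.3529]
eef_rot: [0.453, 0.87, -0.137, 0.14]
ft_force: [0.0, -0.7, -0.9]
width: 0.0605
grip_force: 24.8
```

Run:
```python
from h import *
inter(place(.08),PQ,2)
```

```text
[-0.63, -0.34, 0.37, -0.26, 0.29, -0.82]
[-1.25, -0.68, 0.73, -0.52, 0.58, -1.63]
```

play_rows([
  [-0.12,-0.07,0.07,-0.08,0.09,-0.25],
  [-0.25,-0.14,0.14,-0.16,0.18,-0.5],
  [-0.38,-0.2,0.22,-0.24,0.27,-0.75],
  [-0.5,-0.27,0.3,-0.32,0.36,-1],
  [-0.5,-0.27,0.3,-0.32,0.36,-1],
])

```text
time: 6.1
ee_pos: [0.5217, 0.1435, 0.3428]
eef_rot: [0.21, 0.975, -0.053, 0.054]
ft_force: [0.4, -0.3, -0.8]
width: 0.0606
grip_force: 24.8
```

Run:
```python
from h import *
inter(place(.08),PQ,2)
```

```text
[-0.25, -0.4, 0.1, -0.1, 0.11, -0.32]
[-0.5, -0.8, 0.21, -0.2, 0.22, -0.63]
```

play_rows([
  [-0.12,-0.2,0.05,-0.05,0.06,-0.16],
  [-0.25,-0.4,0.1,-0.1,0.11,-0.32],
  [-0.37,-0.6,0.15,-0.15,0.16,-0.48],
  [-0.5,-0.8,0.2,-0.2,0.22,-0.63],
  [-0.5,-0.8,0.2,-0.2,0.22,-0.63],
])

```text
time: 6.6
ee_pos: [0.5422, -0.0002, 0.3325]
eef_rot: [0.05, 0.999, 0.001, -0.0]
ft_force: [0.3, 0.2, -1.4]
width: 0.0606
grip_force: 24.8
```

play_rows([
  [0,0,0,0,0,0],
  [0,0,0,0,0,0],
])

```text
time: 6.8
ee_pos: [0.5419, 0.0064, 0.3329]
eef_rot: [0.047, 0.999, 0.002, 0.001]
ft_force: [-0.1, 0.7, -1.5]
width: 0.0608
grip_force: 24.8
```

Run:
```python
from h import *
inter(place(.08),PQ,1);inter(place(.01),PQ,1)
for c in ["top","side"]:
    cv2.imwrite(f"pics/{c}2.png",vision.camera(c))
    for n in ["cast_plate","shutter_knob"]: print(c,n,[(np.round(x["point"],3).tolist(),round(x["conf"],2)) for x in spotter.boxes_of(c,n)[:1]])
s=cv2.imread("pics/side2.png")[150:310,210:420]
t=cv2.imread("pics/top2.png")[110:230,240:380]
cv2.imwrite("pics/p2.png",np.hstack([cv2.resize(s,(420,320),interpolation=3),cv2.resize(t,(374,320),interpolation=3)]))
```

```text
[-0.0, -0.04, 0.01, 0.01, 0.0, 0.0]
[-0.0, -0.04, 0.48, 0.01, 0.0, 0.0]
top cast_plate [([0.652, 0.107, 0.119], 0.58)]
top shutter_knob []
side cast_plate [([0.54, 0.037, 0.12], 0.64)]
side shutter_knob [([0.617, 0.002, 0.129], 0.78)]
```

View pics/p2.png

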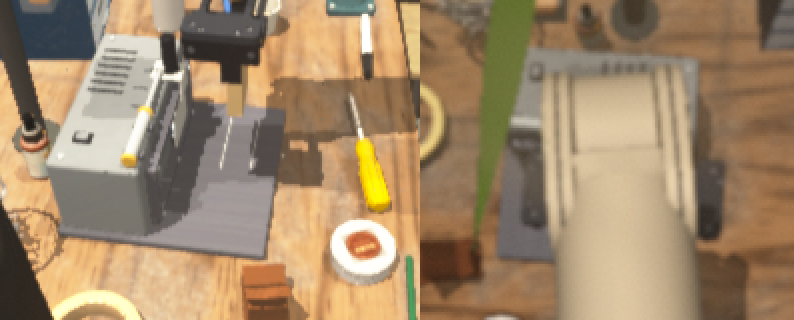

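The plate hangs upright over the lines (side crop at about (236,100)). I'll descend to near the stage.

play_rows([
  [0,-0.04,0.15,0,0,0],
  [0,-0.04,0.3,0,0,0],
  [0,-0.04,0.42,0,0,0],
  [0,-0.04,0.46,0,0,0],
  [0,-0.04,0.46,0,0,0],
])

```text
time: 7.6
ee_pos: [0.5413, -0.0011, 0.2638]
eef_rot: [0.047, 0.999, 0.002, 0.001]
ft_force: [0.2, -0.2, -0.2]
width: 0.0607
grip_force: 24.8
```

play_rows([
  [0,0,0.02,0,0,0],
  [0,0,0.035,0,0,0],
  [0,0,0.035,0,0,0],
  [0,0,0.035,0,0,0],
])

```text
time: 8.0
ee_pos: [0.5417, -0.0012, 0.2594]
eef_rot: [0.047, 0.999, 0.002, 0.001]
ft_force: [0.1, 0.2, -1.9]
width: 0.0605
grip_force: 24.8
```

Run:
```python
from h import *
inter(place(0),PQ,1); s=status.read_state(); print(s["ee_pos"],s["ft_force"],s["torque"])
```

```text
[0.0, 0.01, 0.05, 0.01, 0.01, 0.0]
[ 0.54166748 -0.00120851  0.25941137] [ 0.0859276   0.20146226 -1.89247217] [ 0.07901307  0.03702229 -0.04590657]
```

play_rows([
  [0,0.01,0.01,0,0,0],
  [0,0.01,0.02,0,0,0],
  [0,0.01,0.03,0,0,0],
  [0,0.01,0.03,0,0,0],
])

```text
time: 8.4
ee_pos: [0.5416, 0.0003, 0.2543]
eef_rot: [0.047, 0.999, 0.002, 0.001]
ft_force: [1.3, -0.4, -1.4]
width: 0.0604
grip_force: 24.8
```

play_rows([
  [0,0,0.01,0,0,0],
  [0,0,0.015,0,0,0],
  [0,0,0.015,0,0,0],
])

```text
time: 8.7
ee_pos: [0.5417, 0.0002, 0.2521]
eef_rot: [0.047, 0.999, 0.002, 0.001]
ft_force: [-0.0, -0.6, -1.4]
width: 0.0607
grip_force: 24.8
```

play_rows([
  [0,0,0.005,0,0,0],
  [0,0,0.01,0,0,0],
  [0,0,0.01,0,0,0],
])

```text
time: 9.0
ee_pos: [0.542, 0.0006, 0.2513]
eef_rot: [0.047, 0.999, 0.002, 0.002]
ft_force: [0.2, 2.3, 4.6]
width: 0.0602
grip_force: 24.9
```

play_rows([
  [0,0,0.005,0,0,0],
  [0,0,0.01,0,0,0],
  [0,0,0.01,0,0,0],
])

```text
time: 9.3
ee_pos: [0.5424, 0.001, 0.2506]
eef_rot: [0.046, 0.999, 0.002, 0.002]
ft_force: [-1.3, 3.6, 12.1]
width: 0.0596
grip_force: 24.8
```

Contact. I'll ease off and open.

play_rows([
  [0,0,-0.008,0,0,0],
  [0,0,-0.008,0,0,0],
], squeeze=6)

```text
time: 9.5
ee_pos: [0.5417, 0.0003, 0.2505]
eef_rot: [0.047, 0.999, 0.002, 0.001]
ft_force: [-0.5, 0.0, 3.2]
width: 0.0604
grip_force: 6.0
```

play_rows([
  [0,0,0,0,0,0],
  [0,0,0,0,0,0],
  [0,0,0,0,0,0],
  [0,0,0,0,0,0],
  [0,0,0,0,0,0],
], fingers=0.95)

```text
time: 10.0
ee_pos: [0.5417, 0.0002, 0.2504]
eef_rot: [0.047, 0.999, 0.002, 0.001]
ft_force: [0.0, -0.1, -0.5]
width: 0.0838
grip_force: 0.0
```

Run:
```python
from h import *
vision.camera("side"); print([(np.round(x["point"],3).tolist(),round(x["conf"],2)) for x in spotter.boxes_of("side","cast_plate")[:2]])
s=status.read_state(); print(s["ee_pos"],s["ft_force"],s["width"],s["grip_force"])
```

```text
[([0.541, 0.034, 0.039], 0.6), ([0.629, 0.09, 0.056], 0.2)]
[5.41688018e-01 2.76578508e-04 2.50421771e-01] [-0.69123782  0.43238982  0.37403702] 0.08423979149311539 0.0
```

Retract straight up 135 mm and look.

play_rows([
  [0,0,-0.1,0,0,0],
  [0,0,-0.25,0,0,0],
  [0,0,-0.5,0,0,0],
  [0,0,-0.75,0,0,0],
  [0,0,-0.9,0,0,0],
], fingers=1)

```text
time: 10.6
ee_pos: [0.5416, -0.0003, 0.3885]
eef_rot: [0.047, 0.999, 0.002, 0.003]
ft_force: [-0.7, -0.4, 0.2]
width: 0.0869
grip_force: 0.0
```

play_rows([
  [-0.5,0,0,0,0,0],
  [-0.8,0,0,0,0,0],
  [-0.8,0,0,0,0,0],
  [-0.8,0,0,0,0,0],
])

```text
time: 11.0
ee_pos: [0.6627, -0.0116, 0.3843]
eef_rot: [0.047, 0.999, 0.001, 0.001]
ft_force: [-0.6, 0.0, 0.3]
width: 0.0868
grip_force: 0.0
```

Run:
```python
from h import *
import pickle
s=status.read_state(); print(s["ee_pos"],s["eef_rot"],s["time"])
P={}
for c in ["wrist","side"]:
    if c=="wrist": k,T=wristcam(); M=np.linalg.inv(T)
    else: k=vision.calibration(c);M=np.eye(4);M[:3,:3]=R.from_rotvec(k["rvec"]).as_matrix();M[:3,3]=k["tvec"]
    P[c]=vision.camera(c)
    g=spotter.regions_of(c,"shutter_knob"); P[c+"m"]=g[0]["pixels"] if g else None
    for n in ["shutter_knob","cast_plate"]: print(c,n,[(np.round(x["point"],3).tolist(),round(x["conf"],2)) for x in spotter.boxes_of(c,n)[:2]])
    C=np.array([[a,b,d] for a in(-.009,.009) for b in(-.03,.03) for d in(0,.1)])
    im=P[c].copy(); q=(C[:,:1]*XB+C[:,1:2]*YB+C[:,2:]*[0,0,1]+ST)@M[:3,:3].T+M[:3,3]; uv=q[:,:2]/q[:,2:]*k["fx"]+[k["cx"],k["cy"]]
    for i in range(8):
      for j in range(i):
        if bin(i^j).count("1")==1: cv2.line(im,tuple(map(int,uv[i])),tuple(map(int,uv[j])),(0,0,255),1)
    P[c+"o"]=im; P[c+"c"]=(k,np.linalg.inv(M))
pickle.dump(P,open("P3.pkl","wb"))
cv2.imwrite("pics/p3.png",np.hstack([cv2.resize(P["wristo"],(400,250)),cv2.resize(P["sideo"][150:288,220:440],(400,250),interpolation=3)]))
```

```text
[ 0.66265368 -0.01156017  0.3843079 ] [4.69514755e-02 9.98896059e-01 1.32712847e-03 6.79345969e-04] 11.0
wrist shutter_knob [([0.623, -0.0, 0.129], 0.82)]
wrist cast_plate [([0.541, 0.003, 0.113], 0.61)]
side shutter_knob [([0.615, -0.001, 0.13], 0.87)]
side cast_plate [([0.543, 0.032, 0.083], 0.71)]
```

View pics/p3.png

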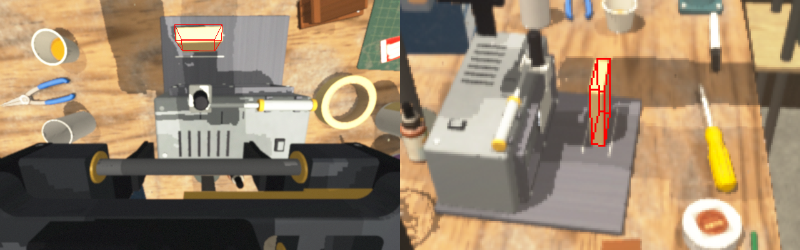

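The plate stands at the intended pose in both views, and the knob shows at about (322,160) in the full wrist frame. Now I'll measure the knob.

Run:
```python
from h import *
import pickle
P=pickle.load(open("P3.pkl","rb"))
g=P["wrist"].max(2); y0,x0=140,300; m=(g[y0:y0+40,x0:x0+45]<55).astype(np.uint8)
n,l,st,ce=cv2.connectedComponentsWithStats(m); 
for i in range(1,n): 
    if st[i,4]>30: print(st[i],ce[i]+[x0,y0])
i=1+np.argmax(st[1:,4]); print("at z=.165:",ray(P["wristc"],[ce[i]+[x0,y0]],.165)); b=st[i]
print("bbox left/right/top/bot at .175",ray(P["wristc"],[(b[0]+x0,b[1]+y0),(b[0]+b[2]+x0,b[1]+b[3]+y0)],.175), "cam",P["wristc"][1][:3,3])
ms=P["wristm"]; v,u=np.nonzero(ms); print("mask",u.min(),u.max(),v.min(),v.max())
s=P["side"].max(2); m=(s[160:200,280:310]<60).astype(np.uint8); n,l,st,ce=cv2.connectedComponentsWithStats(m)
for i in range(1,n):
    if st[i,4]>30: c=ce[i]+[280,160]; print("side",st[i],c, ray(P["sidec"],[c],.152))
for z in(.15,): print("predicted at XB 72,0:",ST+.072*XB)
```

```text
[ 10   5  21  26 210] [318.91904762 152.51428571]
at z=.165: [[ 0.61275356 -0.00496225  0.165     ]]
bbox left/right/top/bot at .175 [[ 0.60631531 -0.01023909  0.175     ]
 [ 0.62456194  0.00193385  0.175     ]] cam [ 0.59136009 -0.00430419  0.36301085]
mask 302 413 135 180
side [11  9  8 17 92] [294.45652174 177.44565217] [[0.61894314 0.00310839 0.152     ]]
predicted at XB 72,0: [ 0.6109832 -0.0056536  0.012    ]
```

Run:
```python
from h import *
import pickle
P=pickle.load(open("P3.pkl","rb"))
a=cv2.resize(P["wrist"][125:195,280:370],None,fx=6,fy=6,interpolation=cv2.INTER_CUBIC)
b=cv2.resize(P["side"][160:202,275:310],None,fx=7,fy=10,interpolation=cv2.INTER_CUBIC)
cv2.imwrite("pics/k.png",np.hstack([a,b]))
```

```text
(no output)
```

View pics/k.png

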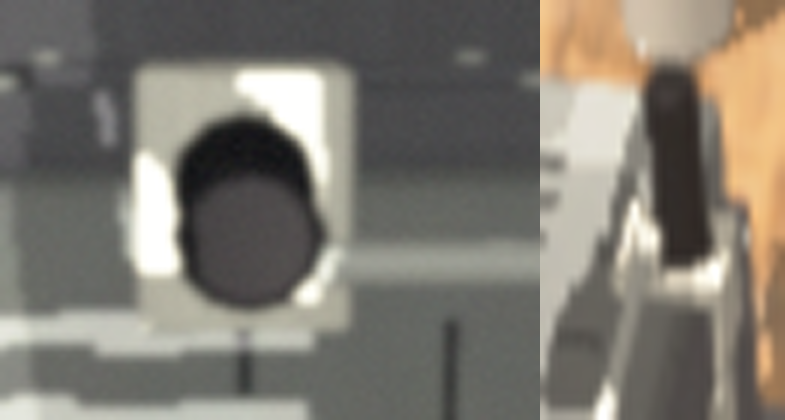

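The knob's top disc is centred at (322.5,164.7) and its foot at about (320.5,155).

```bash
cat >> h.py <<'E'
KN=np.array([.6215,-.0026,.163])
E
python3 - <<'E'
from h import *
import pickle
P=pickle.load(open("P3.pkl","rb"))
a=ray(P["wristc"],[(322.5,164.7)],.175)[0]; print("top",a,"foot",ray(P["wristc"],[(320.5,155)],.133)[0], "box frame from stand",(a-ST)@XB,(a-ST)@YB)
print("side mid",ray(P["sidec"],[(275+134/7,160+17)],.152))
a[2]=.163
s=status.read_state(); print(s["ee_pos"])
inter(a+[0,0,.1635+.06],PQ,1); inter(a+[0,0,.1635],PQ,1); print(a)
E
```

```text
top [ 0.61984821 -0.00331214  0.175     ] foot [ 0.6182966  -0.00399099  0.133     ] box frame from stand 0.08060765708587551 0.0031626905657313365
side mid [[0.6198544  0.00160284 0.152     ]]
[ 0.66035751 -0.01131562  0.38627529]
[0.27, 0.03, -0.0, 0.01, 0.01, 0.0]
[0.27, 0.03, 0.4, 0.01, 0.01, 0.0]
[ 0.61984821 -0.00331214  0.163     ]
```

play_rows([
  [0.27,0.03,0,0,0,0],
  [0.27,0.03,0,0,0,0],
  [0.27,0.03,0.2,0,0,0],
  [0.27,0.03,0.38,0,0,0],
  [0.27,0.03,0.39,0,0,0],
])

```text
time: 11.9
ee_pos: [0.62, -0.0028, 0.3242]
eef_rot: [0.047, 0.999, 0.002, -0.001]
ft_force: [-0.5, 0.2, 0.2]
width: 0.087
grip_force: 0.0
```

Run:
```python
from h import *
inter([.6198,-.0033,.163+.1635],PQ,1); s=status.read_state(); print(s["ee_pos"],s["ft_force"])
```

```text
[0.0, -0.0, -0.02, 0.01, -0.01, 0.0]
[ 0.61995518 -0.00275783  0.32422342] [-0.45362149  0.15458947  0.20613863]
```

play_rows([
  [0,0,-0.02,0,0,0],
  [0,0,-0.02,0,0,0],
  [0,0,-0.02,0,0,0],
])

```text
time: 12.2
ee_pos: [0.6216, -0.003, 0.332]
eef_rot: [0.047, 0.999, 0.002, 0.003]
ft_force: [0.9, -1.0, 0.9]
width: 0.0869
grip_force: 0.0
```

play_rows([
  [0,0,0,0,0,0],
  [0,0,0,0,0,0],
  [0,0,0,0,0,0],
  [0,0,0,0,0,0],
  [0,0,0,0,0,0],
], fingers=-1, squeeze=35)

```text
time: 12.7
ee_pos: [0.6211, -0.0029, 0.3301]
eef_rot: [0.047, 0.999, 0.002, 0.001]
ft_force: [0.7, 0.5, 0.2]
width: 0.0551
grip_force: 0.0
```

play_rows([
  [0,0,0,0,0,0],
  [0,0,0,0,0,0],
  [0,0,0,0,0,0],
  [0,0,0,0,0,0],
])

```text
time: 13.1
ee_pos: [0.6211, -0.0029, 0.3302]
eef_rot: [0.047, 0.999, 0.002, 0.001]
ft_force: [0.8, 1.3, 0.8]
width: 0.0229
grip_force: 0.0
```

play_rows([
  [0,0,0.01,0,0,0],
  [0,0,0.01,0,0,0],
  [0,0,0.01,0,0,0],
])

```text
time: 13.4
ee_pos: [0.6211, -0.0038, 0.3295]
eef_rot: [0.047, 0.999, 0.001, 0.001]
ft_force: [-3.5, -2.4, 6.7]
width: 0.0171
grip_force: 35.0
```

Run:
```python
from h import *
s=status.read_state(); print(s["ee_pos"],s["ft_force"],s["width"],s["grip_force"])
```

```text
[ 0.62108228 -0.00377879  0.329526  ] [-3.52317199 -2.38856415  6.70935097] 0.01709998661434332 35.00569950439967
```

Gripped. Slide +30 mm along the tool's y.

play_rows([
  [0,0.03,0,0,0,0],
  [0,0.07,0,0,0,0],
  [0,0.11,0,0,0,0],
  [0,0.15,0,0,0,0],
  [0,0.19,0,0,0,0],
])

```text
time: 13.9
ee_pos: [0.6236, 0.0235, 0.3295]
eef_rot: [0.048, 0.999, 0.0, 0.001]
ft_force: [-4.5, -7.4, 7.2]
width: 0.0168
grip_force: 35.0
```

play_rows([
  [0,0.01,0,0,0,0],
  [0,0.01,0,0,0,0],
  [0,0.01,0,0,0,0],
])

```text
time: 14.2
ee_pos: [0.6237, 0.0249, 0.3296]
eef_rot: [0.048, 0.999, 0.0, 0.001]
ft_force: [-4.4, -6.7, 8.1]
width: 0.0168
grip_force: 35.0
```

Run:
```python
from h import *
s=status.read_state(); print(s["ee_pos"],s["ft_force"],s["width"],s["grip_force"],s["time"]); d=s["ee_pos"]-[.62108,-.00378,.3295]; print("travel",d@YB,d@XB,"from knob est",(s["ee_pos"]-[.6198,-.0033,0])@YB)
w=vision.camera("wrist"); si=vision.camera("side")
print([(np.round(x["point"],3).tolist(),round(x["conf"],2)) for x in spotter.boxes_of("side","cast_plate")[:2]])
a=cv2.resize(w[60:260,200:460],(400,308),interpolation=3); b=cv2.resize(si[155:262,230:370],(400,308),interpolation=3)
cv2.imwrite("pics/f.png",np.hstack([a,b]))
```

```text
[0.62374316 0.02489503 0.32955031] [-4.38483668 -6.66937367  8.1373629 ] 0.01684481475025151 35.00104069331428 14.2
travel 0.028798668712624882 -3.8273840652493524e-05 from knob est 0.02844084471262488
[([0.542, 0.033, 0.085], 0.78), ([0.404, 0.163, 0.03], 0.71)]
```

View pics/f.png

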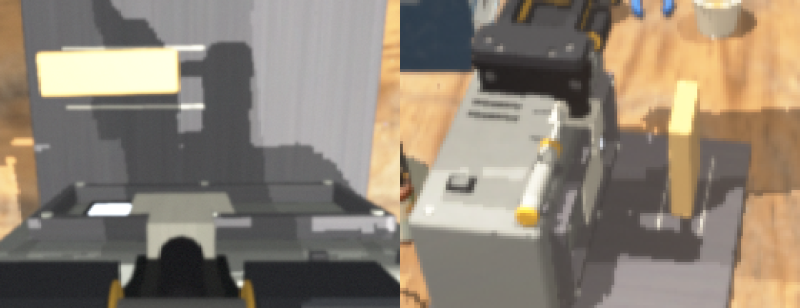

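The plate stands between the lines and the window is about half uncovered (lit patch at (110,208)). Measured travel is 28.8 mm, so I'll nudge 1 mm and let it settle.

play_rows([
  [0,0.007,0,0,0,0],
  [0,0.007,0,0,0,0],
  [0,0.007,0,0,0,0],
  [0,0.007,0,0,0,0],
  [0,0.007,0,0,0,0],
])

```text
time: 14.85
ee_pos: [0.6238, 0.0258, 0.3295]
eef_rot: [0.048, 0.999, 0.0, 0.001]
ft_force: [-4.1, -8.4, 7.8]
width: 0.0168
grip_force: 35.0
```

play_rows([
  [0,0,0,0,0,0],
  [0,0,0,0,0,0],
  [0,0,0,0,0,0],
  [0,0,0,0,0,0],
  [0,0,0,0,0,0],
])

```text
time: 15.35
ee_pos: [0.6238, 0.0258, 0.3295]
eef_rot: [0.048, 0.999, 0.0, 0.001]
ft_force: [-4.9, -7.2, 8.5]
width: 0.0165
grip_force: 35.0
```

Run:
```python
from h import *
s=status.read_state(); d=s["ee_pos"]-[.62108,-.00378,.3295]; print("travel",d@YB,s["ft_force"],s["grip_force"])
if .028<d@YB<.032: print(job.close_job())
```

```text
travel 0.029700147975012855 [-4.9421258  -7.21152501  8.45286595] 35.00091173162218
the job is handed in; nothing more can be done
None
```

The job is handed in at about 15 s, with no verdict returned: the plate was let go upright between the lines with the shutter shut, and the arm is holding the shutter at about 29.7 mm, measured from the arm's travel.

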